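# Find the tin lid that rocks and press it home

## Task

One of the four tins in the tray has a lid that was never pushed home: it looks like the others, but it rocks when you press near its edge. Press the lids near the edge with a fingertip until you have made the loose one rock, then push that lid down in the middle until it is fully home, and finish with the fingertip still pressing firmly on it, holding it down for taping. Pinch and lift nothing, and leave the things around the tray where they are.

Things in the scene. Friction and masses are not known exactly. Their poses are not given: they have to be found in the camera images.
- lid_a: Steel press-in lid of one of four identical tins; any of the four may be the loose one, in any place. Round, 70 mm across, flange 4 mm thick with a low rolled edge. Origin: centre of the flange's underside; the flat top to press on is 4 mm above it; z points up. Tops stand 60 to 70 mm above the table: the tins stand unequally deep in the tray, so height does not tell which lid is loose.
- lid_b: Lid of another tin, same shape and origin as lid_a. About all four: a lid that is home lies flat on its tin's rim and does not give wherever it is pressed. The loose one also lies level, about 4 mm above its rim, but is free to rock any way about its centre.
- lid_c: Lid of another tin, same shape and origin as lid_a. About all four: pressed lightly (2 to 10 N) at 26 to 31 mm from its centre, the loose lid tips by about 0.11 rad until that edge meets the rim, its centre staying at its height; let go, it levels itself. Only a hard push there (25 N and more) may force it down.
- lid_d: Lid of another tin, same shape and origin as lid_a. About all four: pushed in the middle, the loose lid slides down against about 16 N of friction, stops firmly on the rim 3.6 to 4.2 mm lower, stays there and rocks no more. A lid can also be pulled up with some 16 N; that counts as lifting.
- tray: Open cardboard shipping tray 174 x 174 mm with walls 4 mm thick and 34 mm high and a cross-shaped partition, holding the four tins (76 mm across, paper band round each) in a 2 x 2 square, centres 82 mm apart; tray and tins stay put. Origin at the centre of its underside, on the table; its x and y axes run along its sides.
- stamp: Bystander: wooden date stamp, 22 x 46 mm foot, 64 mm high, standing on the table just beyond the tray, loose. Origin at the centre of its underside.
- label_roll: Bystander: roll of white stickers, 64 mm across, 38 mm high, lying flat on the robot's side of the tray, loose. Origin at the centre of its underside.
- marker: Bystander: black-capped marker, 138 mm long, 18 mm thick, lying on the table along the tray's right side, loose. Origin at the middle of its underside.
There are look-alikes about, which are no part of the job. What is shaped like the part that bears lid_d but purple or red is not meant. What is shaped like the part that bears lid_a but brown or red is not meant.

How it is judged:
By the outcome, as a careful person would: the job done as asked, in the order asked, and still so for the second after the job is handed in, while the arm keeps its last pose, push and grip.
It also fails if it takes over 51 s, if anything falls off the work surface, if the arm or the gripper's body presses on something with over 40 N, if the wrist force passes 120 N, or if a joint passes its speed limit or range.

## Robot

A 6-joint arm with a two-finger parallel gripper is mounted at the origin on a cart in front of the work surface, level with it; the furniture and walls round the work are solid. World frame = base frame: x ahead of the robot, y to its left, z up, the work surface at z = 0. Lengths are in m, angles in degrees, forces in N, time in s.
With the tool pointing down it reaches from about 0.25 to 0.725 m from the base axis. Payload 9.7 kg.
Tool frame: the origin (TCP) lies midway between the tips of the shut fingers; the grasp point (between the pads) lies 19 mm behind it; z points along the fingers, y is the line along which they close (so a half turn about z gives the same grasp; the last joint's range is limited). The gripper opens to 85 mm and grips with 20 to 120 N. Pads are 22 mm wide; open, the fingers measure 114 mm over their backs; the gripper's body (76 mm by 85 mm) begins 54 mm behind the grasp point. The pads swing forward as they close: fully open they stand 13 mm farther back than shut.
Start: joints at [68.64, 4.979, 10.078, 95.1, 0, 90], TCP at [0.2, 0.512, 0.231] pointing down, gripper open.
Joint ranges: [-179.16, 179.16], [-48.56, 103.87], [-65.8, 70.77], [-126.05, 130.52], [-82.76, 87.17], [-180, 180]. Speed limits (degrees/s): [127.2, 127.2, 147.25, 180, 180, 180].

## Interface

Orientations are given as [roll, pitch, yaw] about the fixed x, y, z axes, in that order (R = Rz(yaw) Ry(pitch) Rx(roll)).
In Python, from workcell import bot gives the robot as it stands.
- The arm moves only by the shell command python3 -m crank 'ROWS' [FORCE]. ROWS is JSON, a list of rows, each an object with "gripper": the finger opening in mm, from 0 to 85.4; "travel": the shift along the tool's x, y, z in mm, a list of three; "twist": the turn, a rotation vector about the tool's x, y, z in rad, a list of three. In form: [{"gripper": gripper, "travel": [tx, ty, tz], "twist": [rx, ry, rz]}, ...]. A call has 1 to 12 rows; each row shifts and turns the commanded pose from where the row before left it, along the tool's axes as they then stand; what a row does not reach is not made up. A row lasts 1/8 s, in which the tool goes at most 62.5 mm and 10.7 degrees, less where a joint would pass 70% of its speed; a pose out of reach is approached as far as the arm can. A call is refused whole if a number of a shift passes 62.5 or a number of a turn 0.188, either way. A call with a gripper value outside its range is refused whole. The fingers move at their own pace and stop on an object; FORCE is the grip in N (left out, the last holds). Time passes only in rows, so rows that do not move let the fingers close. It gives the time, the measured TCP pose, the force, the opening and the grip force at its end, in the units of the state.
- bot.get_obs(): the state, without advancing time (a new reading comes with each control period).
- bot.camera(name): name is "side" or "top"; returns the picture (400x640x3 uint8, red, green, blue); there is no depth.
- bot.calibration(name): a dict with "vfov" (degrees; the focal length in pixels is half the picture's height over the tangent of half this angle, whatever the lens; pixels are square), "cx", "cy" (the principal point, pixels), "k1" (the pictures are not rectified: a ray, as slopes to the right and down, at radius r is drawn at 1 + k1 r^2 times it, then the intrinsics apply), "camera_from_world" (4x4, takes a point from world to camera coordinates). Camera axes: x right, y down, z forward; pixel columns grow to the right and rows downward; lengths in m; the calibration is good to about 2 mm. A picture is of the moment at which its call begins. calibration takes no time and is no camera call.
- bot.job_done(): hands the job in; it is judged then, once.
The state is a dict: "time": time; "q": joint angles; "qd": joint speeds; "joint_efforts": joint torques, N m; "ee_pos": TCP position; "tcp_rot": TCP orientation; "wrist_force": force on the tool from outside, world axes, zero at the start; "torque": the same for the moment, N m; "opening": finger opening in m; "grasp_force": force on a finger pad.
Only numpy, scipy, OpenCV 4.12 (cv2) and the standard library are available. Lean on these libraries where they do the work, as an engineer would, in place of code of your own. Each camera call takes 0.05 s, during which the arm holds its last target. There are 200 camera calls.

## Working session

There is one attempt and no reset: what is moved stays moved. The work goes in short steps, Python scripts to look and compute and a shell command to move; the robot and the scene stay as the last step left them, time stands still between calls to the robot, and variables do not carry over. Pictures are saved under pics/ and viewed, at most 10 in all, crops included, and the job is handed in when it is done.

```bash
mkdir -p pics; ls; python3 - <<'E'
from workcell import bot
import cv2
for n in("top","side"):
    im=bot.camera(n); cv2.imwrite(f"pics/{n}0.png",im[:,:,::-1])
    print(n,bot.calibration(n))
print(bot.get_obs())
E
```

```text
pics
top {'vfov': 49.27419505344027, 'cx': 317.9081944309567, 'cy': 206.9644951624136, 'k1': -0.09041418949002857, 'camera_from_world': array([[ 1.71993890e-01, -9.85098016e-01, -1.06765164e-05,
        -4.09687967e-01],
       [-9.65403379e-01, -1.68553134e-01, -1.98962704e-01,
         4.11457483e-01],
       [ 1.95995966e-01,  3.42306765e-02, -9.80007062e-01,
         8.56376415e-01],
       [ 0.00000000e+00,  0.00000000e+00,  0.00000000e+00,
         1.00000000e+00]])}
side {'vfov': 46.01821617079582, 'cx': 315.0806685507097, 'cy': 199.90038604792696, 'k1': -0.11194815072604399, 'camera_from_world': array([[ 0.84488373, -0.53491495, -0.0061219 , -0.60565058],
       [-0.36559968, -0.56902496, -0.73657821,  0.01764829],
       [ 0.39052318,  0.62456112, -0.67632467,  0.93621453],
       [ 0.        ,  0.        ,  0.        ,  1.        ]])}
{'time': 0.1, 'q': array([6.86410237e+01, 5.00733294e+00, 1.00386993e+01, 9.51007145e+01,
       1.06738020e-03, 8.99996193e+01]), 'qd': array([-0.08680661, -0.07516992,  0.03953715, -0.000854  ,  0.0491847 ,
        0.00039189]), 'joint_efforts': array([-2.59139279e-04, -5.21557510e+01,  4.65655768e+01,  1.59456069e-02,
       -3.38072175e-05,  1.69993410e-05]), 'ee_pos': array([0.20023157, 0.51202414, 0.23065725]), 'tcp_rot': array([-1.79930652e+02, -1.06784021e-03,  1.58641403e+02]), 'wrist_force': array([-0.67938135,  0.75935896,  0.39901399]), 'torque': array([ 0.0465321 , -0.03478986, -0.02904315]), 'grasp_force': 0.0, 'opening': 0.0854054817453664}
```

View pics/top0.png

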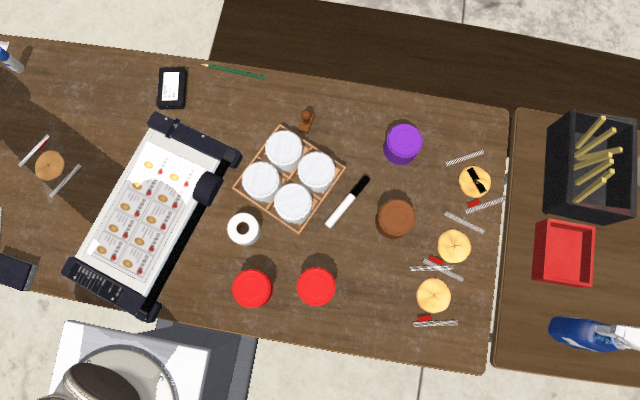

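View pics/side0.png

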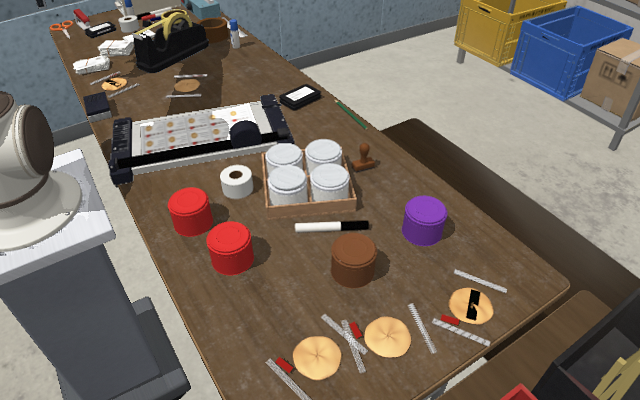

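The top view shows the four white-lidded tins at about (284,148), (317,171), (261,181) and (293,203). The roll is at (243,229), the marker at (347,200) and the stamp at (306,120). The arm is out of view on the left.

```bash
cat > h.py <<'E'
import numpy as np, cv2
from workcell import bot
def cal(n):
    c=bot.calibration(n); f=200/np.tan(np.radians(c['vfov']/2)); return c,f
def ray(n,u,v):
    c,f=cal(n); d=np.array([(u-c['cx'])/f,(v-c['cy'])/f]); s=d.copy()
    for _ in range(20): s=d/(1+c['k1']*(s@s))
    T=np.array(c['camera_from_world']); R=T[:3,:3]
    return -R.T@T[:3,3], R.T@np.array([*s,1])
def onplane(n,u,v,z):
    o,d=ray(n,u,v); return o+d*(z-o[2])/d[2]
def proj(n,P):
    c,f=cal(n); T=np.array(c['camera_from_world']); p=T[:3,:3]@np.array(P)+T[:3,3]; s=p[:2]/p[2]
    s=s*(1+c['k1']*(s@s)); return s*f+[c['cx'],c['cy']]
E
python3 - <<'E'
from h import *
im=cv2.imread("pics/top0.png"); hsv=cv2.cvtColor(im,cv2.COLOR_BGR2HSV)
m=((hsv[...,1]<50)&(hsv[...,2]>150)).astype(np.uint8); m[:115]=0;m[245:]=0;m[:,:225]=0;m[:,370:]=0
n,l,s,c=cv2.connectedComponentsWithStats(m)
for i in range(1,n):
    if s[i,4]>50:
        cs,_=cv2.findContours((l==i).astype(np.uint8),0,2); (x,y),r=cv2.minEnclosingCircle(cs[0])
        print(s[i],c[i].round(1),x,y,r,onplane("top",x,y,.065).round(4))
A=cv2.resize(im[115:255,225:375],None,fx=4,fy=4,interpolation=2)
im2=cv2.imread("pics/side0.png")
B=cv2.resize(im2[130:220,255:365],None,fx=6,fy=6,interpolation=2)
cv2.imwrite("pics/cA.png",A);cv2.imwrite("pics/cB.png",B)
E
```

```text
[ 242  130   93   94 4816] [288.3 176.3] 288.70196533203125 176.6458740234375 47.27756118774414 [ 0.5228 -0.2643  0.065 ]
[325 193  30  35 333] [339.6 210.3] 340.0 210.5 20.402305603027344 [ 0.4715 -0.3784  0.065 ]
[227 213  32  32 706] [242.7 228.7] 243.125 228.875 16.68186378479004 [ 0.4017 -0.1948  0.065 ]
```

View pics/cA.png

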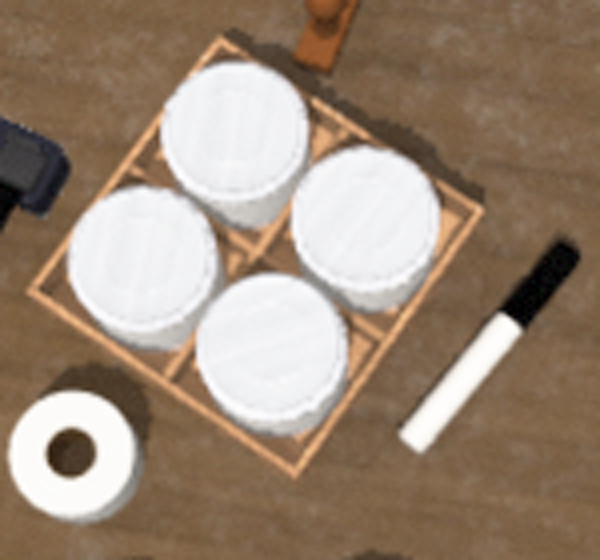

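View pics/cB.png

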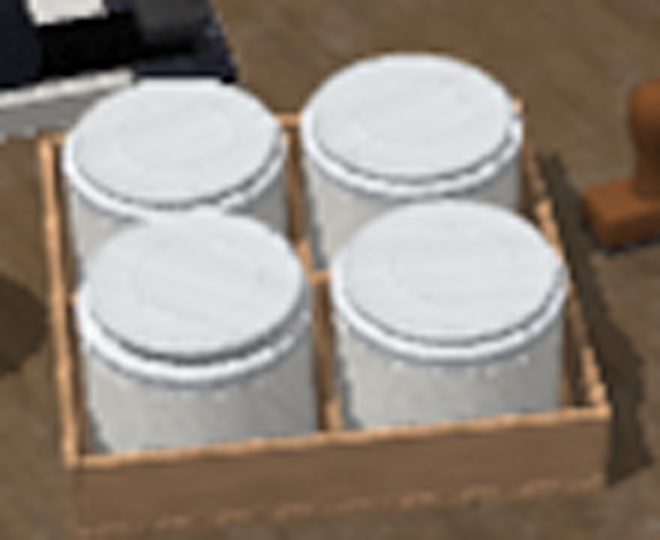

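Both crops show the lids clearly. Converting to full-image pixels, the top-view centres are about (284,147.7), (316.5,170), (260.7,178.8) and (293.3,201.3). In the side view they are (323.3,149.5), (330.3,175.3), (284.3,153.7) and (287.5,177.3), in the same tin order. The front-left tin in the side view shows a slightly darker gap under its lid. Next I triangulate.

```bash
python3 - <<'E'
from h import *
T=dict(far=(284,147.7),right=(316.5,170),left=(260.7,178.8),near=(293.3,201.3))
S=dict(far=(323.3,149.5),right=(330.3,175.3),left=(284.3,153.7),near=(287.5,177.3))
P={}
for k in T:
    (o1,d1),(o2,d2)=ray("top",*T[k]),ray("side",*S[k])
    t,*_=np.linalg.lstsq(np.c_[d1,-d2],o2-o1,rcond=None); a,b=o1+d1*t[0],o2+d2*t[1]
    P[k]=(a+b)/2; print(k,P[k].round(4),np.linalg.norm(a-b).round(4),onplane("top",*T[k],.065).round(4),onplane("side",*S[k],.065).round(4))
for a,b in("far right","right near","near left","left far"),: pass
for a,b in [("far","right"),("right","near"),("near","left"),("left","far")]: print(a,b,(P[b]-P[a])[:2].round(4),np.linalg.norm((P[b]-P[a])[:2]).round(4))
for n,p in dict(stamp=(306,128),roll=(243,229),pencap=(368,177),pen0=(328,225)).items(): print(n,onplane("top",*p,.01).round(3))
o=bot.get_obs(); print(o['time'],o['ee_pos'],o['tcp_rot'])
E
```

```text
far [ 0.583  -0.2431  0.0632] 0.0008 [ 0.582  -0.2432  0.065 ] [ 0.5821 -0.2451  0.065 ]
right [ 0.549  -0.3179  0.0611] 0.0032 [ 0.5463 -0.3176  0.065 ] [ 0.548  -0.3221  0.065 ]
left [ 0.5102 -0.2082  0.0601] 0.0008 [ 0.5086 -0.209   0.065 ] [ 0.5076 -0.2141  0.065 ]
near [ 0.4746 -0.2833  0.0656] 0.0016 [ 0.474  -0.2829  0.065 ] [ 0.4758 -0.2827  0.065 ]Traceback (most recent call last):
  File "<stdin>", line 9, in <module>
ValueError: too many values to unpack (expected 2)
```

```bash
python3 -m crank '[{"gripper":0,"travel":[0,0,0],"twist":[0,0,0.1625]},{"gripper":0,"travel":[0,0,0],"twist":[0,0,0.1625]},{"gripper":0,"travel":[0,0,0],"twist":[0,0,0.1625]},{"gripper":0,"travel":[0,0,0],"twist":[0,0,0.1625]},{"gripper":0,"travel":[0,0,0],"twist":[0,0,0.1625]}]' 40
cat >> h.py <<'E'
from scipy.spatial.transform import Rotation as Ro
C=dict(far=(.5826,-.2435),right=(.548,-.318),left=(.510,-.209),near=(.4746,-.2832))
def st():
    o=bot.get_obs(); R=Ro.from_euler('xyz',o['tcp_rot'],degrees=True).as_matrix()
    print('t',round(o['time'],2),'q',o['q'].round(1),'p',(o['ee_pos']*1e3).round(1),'rpy',o['tcp_rot'].round(1),'F',o['wrist_force'].round(1),'M',o['torque'].round(2),'op',round(o['opening']*1e3,1))
    return o,R
def need(target_mm):
    o,R=st(); print('travel needed',(R.T@(np.array(target_mm)-o['ee_pos']*1e3)).round(1))
E
python3 -c "
from h import *
need([474.6,-283.2,150])"
```

```text
time: 0.72
ee_pos: [0.2003, 0.5121, 0.2308]
tcp_rot: [-180.0, 0.0, 111.8]
wrist_force: [-0.0, 0.2, -0.4]
opening: -0.0002
grasp_force: 0.0
t 0.72 q [ 68.6   5.   10.1  95.1   0.  136.9] p [200.3 512.1 230.8] rpy [-180.     0.   111.8] F [-0.   0.2 -0.4] M [-0.03  0.01  0.02] op -0.2
travel needed [-840.3  -40.3   81.4]
```

```bash
python3 -m crank '[{"gripper":0,"travel":[-60,-3,0],"twist":[0,0,0]},{"gripper":0,"travel":[-60,-3,0],"twist":[0,0,0]},{"gripper":0,"travel":[-60,-3,0],"twist":[0,0,0]},{"gripper":0,"travel":[-60,-3,0],"twist":[0,0,0]},{"gripper":0,"travel":[-60,-3,0],"twist":[0,0,0]},{"gripper":0,"travel":[-60,-3,0],"twist":[0,0,0]},{"gripper":0,"travel":[-60,-3,0],"twist":[0,0,0]},{"gripper":0,"travel":[-60,-3,0],"twist":[0,0,0]},{"gripper":0,"travel":[-60,-3,0],"twist":[0,0,0]},{"gripper":0,"travel":[-60,-3,0],"twist":[0,0,0]},{"gripper":0,"travel":[-60,-3,0],"twist":[0,0,0]},{"gripper":0,"travel":[-60,-3,0],"twist":[0,0,0]}]' 
python3 -m crank '[{"gripper":0,"travel":[-60,-3,0],"twist":[0,0,0]},{"gripper":0,"travel":[-50,-3,0],"twist":[0,0,0]},{"gripper":0,"travel":[0,0,0],"twist":[0,0,0.16]},{"gripper":0,"travel":[0,0,0],"twist":[0,0,0.16]},{"gripper":0,"travel":[0,0,0],"twist":[0,0,0.16]},{"gripper":0,"travel":[0,0,0],"twist":[0,0,0.16]},{"gripper":0,"travel":[0,0,0],"twist":[0,0,0.168]},{"gripper":0,"travel":[0,0,0],"twist":[0,0.1,0]},{"gripper":0,"travel":[0,0,0],"twist":[0,0.1,0]},{"gripper":0,"travel":[0,0,0],"twist":[0,0,0]}]'
python3 -c "
from h import *
need([467.5,-298.7,90])"
```

```text
time: 2.22
ee_pos: [0.4378, -0.1706, 0.2311]
tcp_rot: [180.0, -0.0, 112.1]
wrist_force: [1.4, 0.8, -0.2]
opening: 0.0
grasp_force: 0.0
time: 3.48
ee_pos: [0.4729, -0.2736, 0.2304]
tcp_rot: [-179.9, -11.5, 65.7]
wrist_force: [-0.1, 0.1, -0.0]
opening: -0.0001
grasp_force: 0.0
t 3.48 q [-35.9   6.4  10.9  96.9  11.2  78.2] p [ 472.9 -273.6  230.4] rpy [-179.9  -11.5   65.7] F [-0.1  0.1 -0. ] M [-0.18  0.1   0.02] op -0.1
travel needed [-52.5   5.7 132.6]
```

```bash
python3 -m crank '[{"gripper":0,"travel":[-17.5,2,44],"twist":[0,0,0]},{"gripper":0,"travel":[-17.5,2,44],"twist":[0,0,0]},{"gripper":0,"travel":[-17.5,2,44],"twist":[0,0,0]},{"gripper":0,"travel":[0,0,0],"twist":[0,0,0]}]' 
python3 - <<'E'
from h import *
need([467.5,-298.7,80])
T=bot.camera("top")[:,:,::-1];S=bot.camera("side")[:,:,::-1]
A=cv2.resize(T[105:255,225:375],(400,400),interpolation=2);B=cv2.resize(S[110:230,250:370],(400,400),interpolation=2)
cv2.imwrite("pics/c1.png",np.hstack([A,B]))
E
```

```text
time: 3.98
ee_pos: [0.4669, -0.2968, 0.0882]
tcp_rot: [-179.6, -11.4, 65.7]
wrist_force: [0.4, 0.5, 1.1]
opening: -0.0001
grasp_force: 0.0
t 3.98 q [-38.1   7.9  -3.2  82.   11.   75.9] p [ 466.9 -296.8   88.2] rpy [-179.6  -11.4   65.7] F [0.4 0.5 1.1] M [-0.17  0.03  0.02] op -0.1
travel needed [-3.1  1.3  7.8]
```

View pics/c1.png

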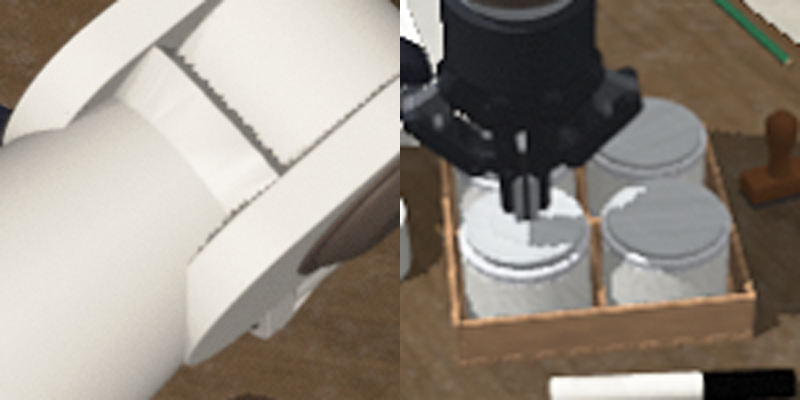

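The side view shows the shut fingertip over the near lid (about (525,218) in the crop), clear of everything else. I'll go down slowly.

```bash
python3 -m crank '[{"gripper":0,"travel":[-3.1,1.3,7.8],"twist":[0,0,0]},{"gripper":0,"travel":[-1.2,0,5.9],"twist":[0,0,0]},{"gripper":0,"travel":[0,0,0],"twist":[0,0,0]}]' | grep -E "pos|wrist"
python3 -m crank '[{"gripper":0,"travel":[-0.2,0,1],"twist":[0,0,0]},{"gripper":0,"travel":[-0.2,0,1],"twist":[0,0,0]},{"gripper":0,"travel":[0,0,0],"twist":[0,0,0]}]' | grep -E "pos|wrist"
python3 -m crank '[{"gripper":0,"travel":[-0.2,0,1],"twist":[0,0,0]},{"gripper":0,"travel":[0,0,0],"twist":[0,0,0]}]' | grep -E "pos|wrist"
python3 -m crank '[{"gripper":0,"travel":[-0.2,0,1],"twist":[0,0,0]},{"gripper":0,"travel":[0,0,0],"twist":[0,0,0]}]' | grep -E "pos|wrist"
python3 -c "
from h import *
st()"
```

```text
ee_pos: [0.4692, -0.2999, 0.0771]
wrist_force: [0.1, 0.3, -0.2]
ee_pos: [0.4692, -0.3, 0.0752]
wrist_force: [0.2, -0.6, -0.2]
ee_pos: [0.4692, -0.3, 0.0741]
wrist_force: [0.4, -0.6, 0.4]
ee_pos: [0.4691, -0.3, 0.073]
wrist_force: [-0.3, -0.1, -0.2]
t 5.33 q [-38.3   8.4  -4.4  80.1  11.1  75.7] p [ 469.1 -300.    73. ] rpy [-180.   -11.5   65.8] F [-0.3 -0.1 -0.2] M [-0.17 -0.01  0.04] op 0.2
```

```bash
for i in 1 2 3 4; do :; done
python3 -m crank '[{"gripper":0,"travel":[-0.2,0,1],"twist":[0,0,0]},{"gripper":0,"travel":[-0.2,0,1],"twist":[0,0,0]},{"gripper":0,"travel":[0,0,0],"twist":[0,0,0]}]' | grep -E "pos|wrist"
python3 -m crank '[{"gripper":0,"travel":[-0.2,0,1],"twist":[0,0,0]},{"gripper":0,"travel":[0,0,0],"twist":[0,0,0]}]' | grep -E "pos|wrist"
python3 -m crank '[{"gripper":0,"travel":[-0.2,0,1],"twist":[0,0,0]},{"gripper":0,"travel":[0,0,0],"twist":[0,0,0]}]' | grep -E "pos|wrist"
```

```text
ee_pos: [0.4691, -0.3, 0.071]
wrist_force: [0.3, 0.2, -0.2]
ee_pos: [0.4692, -0.3, 0.07]
wrist_force: [0.4, -0.4, 0.1]
ee_pos: [0.4692, -0.3, 0.069]
wrist_force: [-1.2, 0.9, -0.8]
```

```bash
python3 -m crank '[{"gripper":0,"travel":[-0.2,0,1],"twist":[0,0,0]},{"gripper":0,"travel":[0,0,0],"twist":[0,0,0]}]' | grep -E "pos|wrist"
python3 -m crank '[{"gripper":0,"travel":[-0.2,0,1],"twist":[0,0,0]},{"gripper":0,"travel":[0,0,0],"twist":[0,0,0]}]' | grep -E "pos|wrist"
```

```text
ee_pos: [0.4692, -0.3, 0.0679]
wrist_force: [0.4, 0.2, 1.0]
ee_pos: [0.4692, -0.3, 0.0669]
wrist_force: [-0.7, 0.2, 0.3]
```

```bash
python3 -m crank '[{"gripper":0,"travel":[-0.2,0,1],"twist":[0,0,0]},{"gripper":0,"travel":[0,0,0],"twist":[0,0,0]}]' | grep -E "pos|wrist"
python3 -m crank '[{"gripper":0,"travel":[-0.2,0,1],"twist":[0,0,0]},{"gripper":0,"travel":[0,0,0],"twist":[0,0,0]}]' | grep -E "pos|wrist"
```

```text
ee_pos: [0.4692, -0.3, 0.0659]
wrist_force: [0.8, -0.2, 0.6]
ee_pos: [0.4692, -0.3, 0.065]
wrist_force: [-1.0, 0.2, 1.3]
```

```bash
python3 -m crank '[{"gripper":0,"travel":[-0.1,0,0.5],"twist":[0,0,0]},{"gripper":0,"travel":[0,0,0],"twist":[0,0,0]}]' | grep -E "pos|wrist"
python3 -m crank '[{"gripper":0,"travel":[-0.1,0,0.5],"twist":[0,0,0]},{"gripper":0,"travel":[0,0,0],"twist":[0,0,0]}]' | grep -E "pos|wrist"
python3 - <<'E'
from h import *
st()
S=bot.camera("side")[:,:,::-1]
A=cv2.imread("pics/side0.png")
f=lambda I:cv2.resize(I[155:215,260:340],None,fx=5,fy=5,interpolation=2)
cv2.imwrite("pics/c2.png",np.hstack([f(A),f(S)]))
E
```

```text
ee_pos: [0.4693, -0.3001, 0.0648]
wrist_force: [-1.0, -0.1, 4.3]
ee_pos: [0.4693, -0.3001, 0.0645]
wrist_force: [-2.4, 0.7, 6.1]
t 7.7 q [-38.3   8.5  -5.1  79.1  11.1  75.7] p [ 469.3 -300.1   64.5] rpy [180.  -11.5  65.8] F [-2.4  0.7  6.1] M [0.15 0.42 0.03] op 0.1
```

View pics/c2.png

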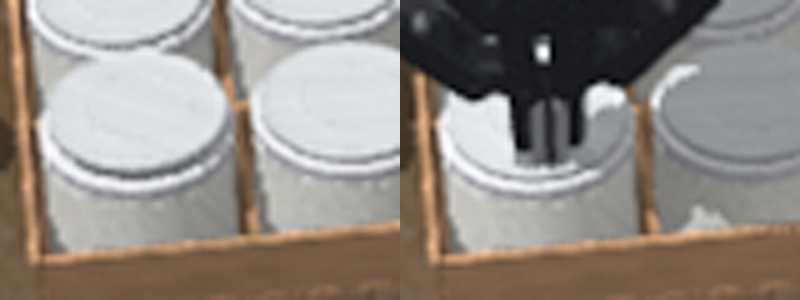

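The right half shows the fingertip's outer edge on the near lid at side pixel about (289,187). The dark gap under the lid's front has closed compared with before, so the lid looks tipped. I'll check the contact radius.

```bash
python3 - <<'E'
from h import *
o,R=st()
c=np.array([*C['near'],0]); x=np.array([.415,.91,0])
for w in (.011,.008,.005):
    p=o['ee_pos']+R@np.array([-w,0,0]); print(w,p.round(4),proj("side",p).round(1),'radial',((p-c)@x).round(4),'r',np.linalg.norm((p-c)[:2]).round(4))
E
```

```text
t 7.75 q [-38.3   8.5  -5.1  79.1  11.1  75.7] p [ 469.3 -300.1   64.5] rpy [180.  -11.5  65.8] F [-2.4 -0.1  6.3] M [0.18 0.4  0.12] op 0.4
0.011 [ 0.4649 -0.3099  0.0623] [289.7 188.2] radial -0.0284 r 0.0284
0.008 [ 0.4661 -0.3072  0.0629] [289.6 187. ] radial -0.0254 r 0.0255
0.005 [ 0.4673 -0.3046  0.0635] [289.4 185.7] radial -0.0225 r 0.0226
```

```bash
python3 -m crank '[{"gripper":0,"travel":[1,0,-5],"twist":[0,0,0]},{"gripper":0,"travel":[1,0,-5],"twist":[0,0,0]},{"gripper":0,"travel":[0,0,0],"twist":[0,-0.1,0]},{"gripper":0,"travel":[0,0,0],"twist":[0,-0.1,0]},{"gripper":0,"travel":[0,0,0],"twist":[0,0,0]}]' | grep -E "pos|wrist"
python3 -c "
from h import *
need([474.6,-283.2,69])"
```

```text
ee_pos: [0.4698, -0.299, 0.0745]
wrist_force: [-0.5, -0.6, -0.1]
t 8.38 q [-32.5   5.7  -6.5  77.8   0.   81.6] p [ 469.8 -299.    74.5] rpy [180.   -0.   65.9] F [-0.5 -0.6 -0.1] M [ 0.03 -0.03  0.01] op -0.0
travel needed [16.4 -2.   5.5]
```

```bash
python3 -m crank '[{"gripper":0,"travel":[16.4,-2,0],"twist":[0,0,0]},{"gripper":0,"travel":[0,0,5.5],"twist":[0,0,0]},{"gripper":0,"travel":[0,0,0],"twist":[0,0,0]}]' | grep -E "pos|wrist"
python3 -m crank '[{"gripper":0,"travel":[0,0,1],"twist":[0,0,0]},{"gripper":0,"travel":[0,0,0],"twist":[0,0,0]}]' | grep -E "pos|wrist"
python3 -m crank '[{"gripper":0,"travel":[0,0,1],"twist":[0,0,0]},{"gripper":0,"travel":[0,0,0],"twist":[0,0,0]}]' | grep -E "pos|wrist"
python3 -m crank '[{"gripper":0,"travel":[0,0,1],"twist":[0,0,0]},{"gripper":0,"travel":[0,0,0],"twist":[0,0,0]}]' | grep -E "pos|wrist"
python3 -m crank '[{"gripper":0,"travel":[0,0,1],"twist":[0,0,0]},{"gripper":0,"travel":[0,0,0],"twist":[0,0,0]}]' | grep -E "pos|wrist"
```

```text
ee_pos: [0.4737, -0.2842, 0.0679]
wrist_force: [0.1, 0.7, -0.3]
ee_pos: [0.474, -0.2845, 0.0676]
wrist_force: [0.6, 0.0, 0.4]
ee_pos: [0.4741, -0.2843, 0.0666]
wrist_force: [0.8, 0.0, 1.2]
ee_pos: [0.4742, -0.2843, 0.066]
wrist_force: [-0.2, -0.3, 3.7]
ee_pos: [0.4743, -0.2844, 0.0659]
wrist_force: [-2.7, 1.5, 10.0]
```

The centre touches at z ≈ 66 mm, while the edge gave way to about 62 mm. This lid rocked, so it is the loose one. Now I push it home.

```bash
for k in 1; do
python3 -m crank '[{"gripper":0,"travel":[0,0,1],"twist":[0,0,0]},{"gripper":0,"travel":[0,0,0],"twist":[0,0,0]}]' | grep -E "pos|wrist"
python3 -m crank '[{"gripper":0,"travel":[0,0,1],"twist":[0,0,0]},{"gripper":0,"travel":[0,0,0],"twist":[0,0,0]}]' | grep -E "pos|wrist"
python3 -m crank '[{"gripper":0,"travel":[0,0,1],"twist":[0,0,0]},{"gripper":0,"travel":[0,0,0],"twist":[0,0,0]}]' | grep -E "pos|wrist"
python3 -m crank '[{"gripper":0,"travel":[0,0,1],"twist":[0,0,0]},{"gripper":0,"travel":[0,0,0],"twist":[0,0,0]}]' | grep -E "pos|wrist"
done
```

```text
ee_pos: [0.4743, -0.2844, 0.0654]
wrist_force: [-4.6, 2.4, 13.7]
ee_pos: [0.4743, -0.2844, 0.0645]
wrist_force: [-5.1, 2.5, 15.4]
ee_pos: [0.4743, -0.2844, 0.0635]
wrist_force: [-4.8, 1.9, 15.4]
ee_pos: [0.4744, -0.2844, 0.0629]
wrist_force: [-6.4, 3.2, 18.5]
```

```bash
python3 -m crank '[{"gripper":0,"travel":[0,0,1],"twist":[0,0,0]},{"gripper":0,"travel":[0,0,0],"twist":[0,0,0]}]' | grep -E "pos|wrist"
python3 -m crank '[{"gripper":0,"travel":[0,0,1],"twist":[0,0,0]},{"gripper":0,"travel":[0,0,0],"twist":[0,0,0]}]' | grep -E "pos|wrist"
```

```text
ee_pos: [0.4744, -0.2845, 0.0629]
wrist_force: [-8.0, 6.0, 26.2]
ee_pos: [0.4745, -0.2844, 0.0628]
wrist_force: [-11.3, 6.9, 32.1]
```

```bash
python3 -m crank '[{"gripper":0,"travel":[0,0,0],"twist":[0,0,0]},{"gripper":0,"travel":[0,0,0],"twist":[0,0,0]},{"gripper":0,"travel":[0,0,0],"twist":[0,0,0]},{"gripper":0,"travel":[0,0,0],"twist":[0,0,0]},{"gripper":0,"travel":[0,0,0],"twist":[0,0,0]},{"gripper":0,"travel":[0,0,0],"twist":[0,0,0]}]'
python3 - <<'E'
from h import *
T=bot.camera("top")[:,:,::-1];S=bot.camera("side")[:,:,::-1]
cv2.imwrite("pics/c3.png",np.hstack([cv2.resize(S[110:230,220:400],(600,400),interpolation=2),cv2.resize(T[80:280,210:310],(200,400))]))
E
```

```text
time: 12.0
ee_pos: [0.4745, -0.2845, 0.0628]
tcp_rot: [179.8, 0.0, 65.8]
wrist_force: [-11.5, 5.7, 32.2]
opening: 0.0
grasp_force: 16.0
```

View pics/c3.png

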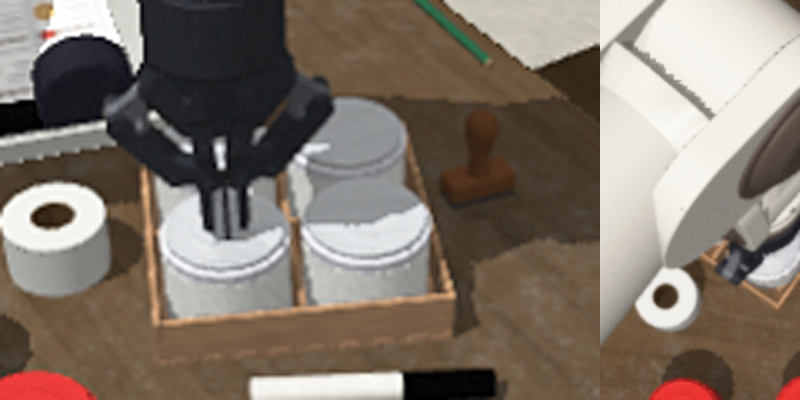

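The fingertip rests in the middle of the near lid (crop (228,235)). That lid now sits flat with no gap, and the roll, marker and stamp haven't moved. The force is holding steady at 32 N, so I'm handing in.

```bash
python3 -c "
from workcell import bot
print(bot.job_done())"
```

```text
the job is handed in; nothing more can be done
None
```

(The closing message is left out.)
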